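# Clear the pile and lay the coffee corner

### The job

Take the pile on the worktop apart from the top down and set each thing upright in the middle of its own place: the tealight candle into the small white dish, then the kitchen timer onto the green mat, then the red tin onto the dark square tile. The white cup is standing on the green mat; move it to the middle of the blue saucer. Leave the drinking glass and the spice jar where they stand.

Things in the scene. Friction and masses are not known exactly. Their poses are not given: they have to be found in the camera images.
- tealight: tealight candle: round metal cup with cream wax, 38 mm diameter, 15 mm high; origin at the centre of its underside, z up. Starts on top of the timer. 20 g
- timer: round kitchen timer, white lower half, pale wooden upper half with a flat top; grips at 62 mm diameter, 44 mm high; origin at the centre of its underside, z up. Starts on the red tin. Rigid here: the dial does not turn. About 160 g
- tin: red square lidded tin, flat top: body 62 x 62 mm, lid (upper 13 mm) 64 x 64 mm, 40 mm high; origin at the centre of its underside, z up, x and y across its flat sides. Bottom of the pile, stands on the worktop. 250 g
- mug_cup (a point): small white handled cup, 49 mm high, open at the top; this point is on the cup's axis at its underside (foot 42 mm diameter), z up. The body widens to about 59 mm diameter from 14 mm height up to the rim; the handle sticks out along -y, to 54 mm from the axis, so grip across the cup along its x axis. Starts standing on the green mat. About 110 g
- saucer: blue glazed saucer, fixed on the worktop; outer diameter 112 mm, 9 mm high at the rim; flat inner floor 5 mm above its underside, about 80 mm diameter. Origin at the centre of its underside, z up. The cup's place
- candle_dish: small round white candle dish, fixed on the flat woven oval tray (top 8 mm above the worktop) at the back; outer diameter 72 mm, upright rim 9 mm high and 3 mm thick, flat inner floor 5 mm above its underside, inner diameter about 65 mm. Origin at the centre of its underside, z up. The tealight's place
- green_mat: square green mat, fixed on the woven oval tray (top 8 mm above the worktop), 96 x 96 mm, 6 mm thick; origin at the centre of its underside, z up. The timer's place; the cup stands on it at the start
- stone_tile: square dark grey tile on small feet, fixed on the worktop, 96 x 96 mm, its top 8 mm above its underside; origin at the centre of its underside, z up. The red tin's place
- glass: clear drinking glass, 48 mm diameter, 61 mm high, standing loose; origin at the centre of its underside. Leave it alone
- spice_jar: glass spice jar with a red cap, 45 mm diameter, 106 mm high, standing loose; origin at the centre of its underside. Leave it alone
There are look-alikes about, which are no part of the job. Of the things like the tealight, leave any that is pink or purple; of the rest the larger one is meant.

How it is judged:
By the outcome, as a careful person would: the job done as asked, in the order asked, and still so for the second after the job is handed in, with the robot touching nothing.
It also fails if it takes over 90 s, if anything falls off the work surface, if the arm or the gripper's body presses on something with over 40 N, if the wrist force passes 120 N, or if a joint passes its speed limit or range.

### The arm

A 7-joint arm with a two-finger parallel gripper is mounted at the origin on a cart in front of the work surface, level with it; the furniture and walls round the work are solid. World frame = base frame: x ahead of the robot, y to its left, z up, the work surface at z = 0. Lengths are in m, angles in rad, forces in N, time in s.
With the tool pointing down it reaches from about 0.425 to 0.825 m from the base axis. Payload 3.6 kg.
Tool frame: the origin (TCP) lies at the very end of the fingers, on their centre line; the grasp point (between the pads) lies 19 mm behind it; z points along the fingers, y is the direction in which the jaws open and shut (so a half turn about z gives the same grasp; the last joint's range is limited). The gripper opens to 93 mm and grips with 3 to 60 N. Pads are 15 mm wide; open, the fingers measure 128 mm over their backs; the gripper's body (75 mm by 188 mm) begins 65 mm behind the grasp point.
Start: joints at [1.147, 0.615, -0.013, 1.423, 0.008, 1.103, -0.04], TCP at [0.251, -0.599, 0.219] pointing down, gripper open.
Joint ranges: [-3.12, 3.12], [-0.3, 2.06], [-1.34, 1.32], [0.26, 2.42], [-1.36, 4.5], [0.01, 1.98], [-2.84, 2.84]. Speed limits (rad/s): [2.79, 2.79, 3.14, 3.14, 3.14, 3.14, 3.14].

### API

Orientations are given as a rotation vector (axis times angle).
In Python, from workcell import reach, move_l, goto_joints, release, gripper_close, pause, solve_ik, get_state, snapshot, MotionError, sign_off gives the robot as it stands. The module is installed in compiled form; this text tells all that it offers. Calls block until the motion is done:
- reach(position, orientation): joint-space move of the TCP to a pose.
- move_l(position, attitude=None, vel=0.15, force_limit=None): straight line of the TCP; attitude=None keeps the orientation; vel is the mean speed in m/s. With force_limit (N) it stops when the force on the tool has changed by that much, and returns True; else False.
- goto_joints(angles): joint-space move.
- release() and gripper_close(effort=None): open the fingers fully, or close them until they stop; effort is the grip in N (None keeps the last).
- pause(seconds).
- solve_ik(position, orientation): joint angles nearest the present ones, or None.
- get_state(): the state.
- snapshot(name): name is "scene" or "top" or "wrist"; returns a dict with "image" (384x512x3 uint8, red, green, blue), "fx", "fy", "cx", "cy" (pixels), "world_from_camera" (4x4, takes a point from camera to world coordinates); the wrist camera has in their place "T_tool_cam" (4x4, takes a point from camera to tool coordinates, whose origin is the TCP and whose axes are the flange's). Camera axes: x right, y down, z forward; pixel columns grow to the right and rows downward; lengths in m; the calibration is good to about 2 mm. A picture is of the moment at which its call begins: read the wrist's pose just before it. There is no depth.
A pose or a line that the arm cannot do raises MotionError and nothing moves.
- sign_off(): hands the job in, once; it reports no verdict.
The state is a dict: "clock": time; "joint_positions": joint angles; "qd": joint speeds; "joint_efforts": joint torques, N m; "eef_pos": TCP position; "tcp_rot": TCP orientation; "wrist_force": force on the tool from outside, world axes, zero at the start; "moment": the same for the moment, N m; "finger_gap": opening from 0.0 (shut) to 1.0 (fully open).
Only numpy, scipy, OpenCV 4.12 (cv2) and the standard library are available. Lean on these libraries where they do the work, as an engineer would, in place of code of your own. Each camera call takes 0.05 s, during which the arm holds its last target.

## Working session

There is one attempt and no reset: what is moved stays moved. The work goes in short steps, each a Python script; the robot and the scene stay as the last script left them, time stands still between calls to the robot, and variables do not carry over. Pictures are saved under pics/ and viewed, and the job is handed in when it is done.

```bash
mkdir -p pics; python3 - <<'E'
from workcell import *
import cv2,numpy as np,pickle
s=get_state();print({k:np.round(v,3) for k,v in s.items()})
for n in ["scene","top"]:
    d=snapshot(n);cv2.imwrite(f"pics/{n}0.png",cv2.resize(d["image"][:,:,::-1],(800,600),interpolation=cv2.INTER_CUBIC))
    pickle.dump(d,open(f"{n}0.pkl","wb"));print(n,d["fx"],d["fy"],d["cx"],d["cy"]);print(np.round(d["world_from_camera"],3))
d=snapshot("wrist");pickle.dump((s,d),open("wrist0.pkl","wb"));print(d["fx"],d["fy"],d["cx"],d["cy"]);print(np.round(d["T_tool_cam"],3));cv2.imwrite("pics/wrist0.png",d["image"][:,:,::-1])
E
```

```text
{'clock': np.float64(0.0), 'joint_positions': array([ 1.147,  0.616, -0.013,  1.425,  0.008,  1.103, -0.04 ]), 'qd': array([ 0.001,  0.001,  0.   ,  0.001, -0.   ,  0.001, -0.   ]), 'joint_efforts': array([-0.0000e+00, -4.5894e+01,  2.0900e-01, -1.6574e+01, -6.1000e-02,
        2.0000e-02,  0.0000e+00]), 'eef_pos': array([ 0.251, -0.599,  0.217]), 'tcp_rot': array([-3.077e+00, -6.190e-01,  1.000e-03]), 'wrist_force': array([-0.615,  0.874,  0.305]), 'moment': array([-0.002,  0.023, -0.016]), 'finger_gap': np.float64(1.004)}
scene 397.55778702607824 397.55778702607824 258.6242409397093 186.4493885354702
[[ 0.892 -0.326  0.313  0.224]
 [-0.452 -0.65   0.611 -0.597]
 [ 0.004 -0.687 -0.727  0.802]
 [ 0.     0.     0.     1.   ]]
top 455.5043401556017 455.5043401556017 261.23556041349883 191.01762077908467
[[ 0.03  -0.974  0.223  0.263]
 [-1.    -0.03   0.003  0.006]
 [ 0.004 -0.223 -0.975  1.328]
 [ 0.     0.     0.     1.   ]]
297.46850836884397 297.46850836884397 255.38929620207338 194.98644203756703
[[-0.    -0.971 -0.238  0.065]
 [ 1.    -0.     0.    -0.   ]
 [-0.    -0.238  0.971 -0.166]
 [ 0.     0.     0.     1.   ]]
```

View pics/scene0.png

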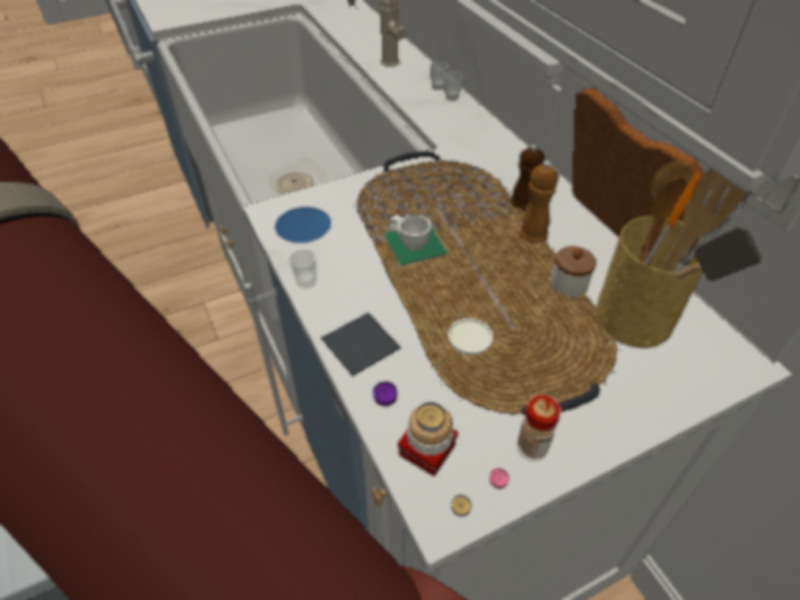

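View pics/top0.png

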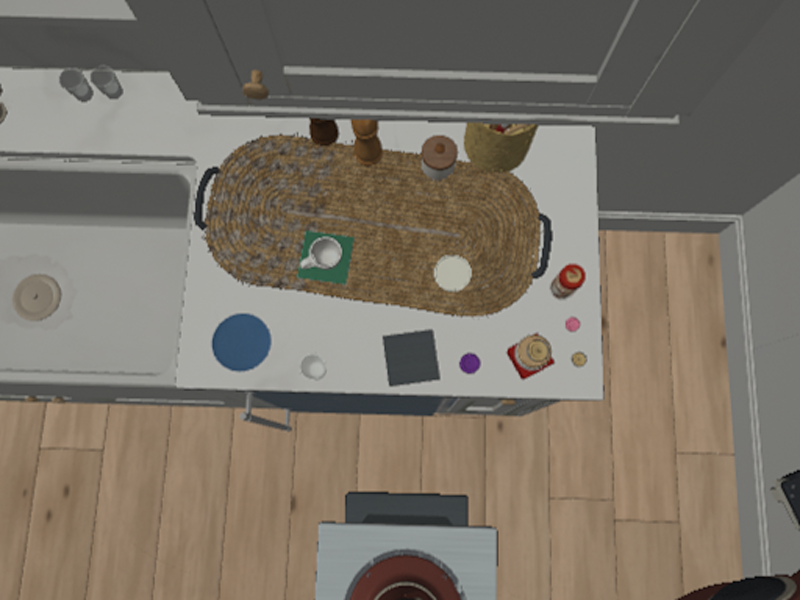

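View pics/wrist0.png

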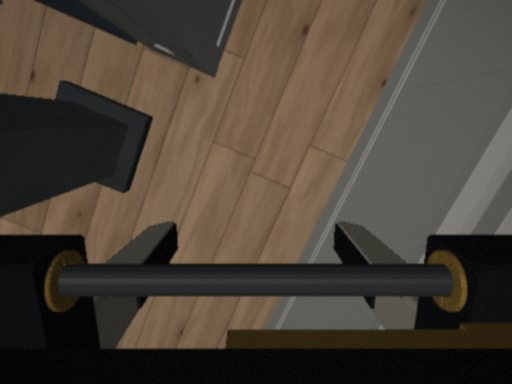

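The scene view shows the pile at about (431,430), with the cup on the green mat at (415,235), the dish at (470,337), the tile at (361,343), the saucer at (303,225), the glass at (304,268) and the jar at (540,425). The top view shows all of these as well. The loose small cream, pink and purple lights are the decoys. Next I'll measure.

```bash
cat > h.py <<'E'
import numpy as np,cv2,pickle
from scipy.spatial.transform import Rotation as R
def ray(d,uv,T=None):
    T=d["world_from_camera"] if T is None else T
    v=np.array([(uv[0]-d["cx"])/d["fx"],(uv[1]-d["cy"])/d["fy"],1.]);v=T[:3,:3]@v
    return T[:3,3],v/np.linalg.norm(v)
def plane(d,uv,z,T=None):
    o,v=ray(d,uv,T);return o+v*(z-o[2])/v[2]
def tri(rs):
    A=np.zeros((3,3));b=np.zeros(3)
    for o,v in rs:
        P=np.eye(3)-np.outer(v,v);A+=P;b+=P@o
    p=np.linalg.solve(A,b);return p,[np.linalg.norm((np.eye(3)-np.outer(v,v))@(p-o)) for o,v in rs]
def wristT(s,d):
    T=np.eye(4);T[:3,:3]=R.from_rotvec(s["tcp_rot"]).as_matrix();T[:3,3]=s["eef_pos"];return T@d["T_tool_cam"]
def down(yaw): # tool z down, jaw axis (tool y) at angle yaw in world xy
    y=np.array([np.cos(yaw),np.sin(yaw),0]);z=np.array([0,0,-1.]);x=np.cross(y,z)
    return R.from_matrix(np.c_[x,y,z]).as_rotvec()
def mask(img,lo,hi):
    return cv2.inRange(cv2.cvtColor(img,cv2.COLOR_RGB2HSV),np.array(lo),np.array(hi))
def blobs(m,amin=20):
    c,_=cv2.findContours(m,cv2.RETR_EXTERNAL,cv2.CHAIN_APPROX_NONE)
    return sorted([k for k in c if cv2.contourArea(k)>amin],key=cv2.contourArea,reverse=True)
E
python3 - <<'E'
from h import *
D={n:pickle.load(open(n+"0.pkl","rb")) for n in("scene","top")}
S=1.5625
pts=dict(saucer=[(303,225),(241,342)],tile=[(361,343),(411,357)],dish=[(470,337),(453,273)],mat=[(415,245),(326,258)],tealight=[(432,414),(537,346)],cuprim=[(415,222),(327,249)],jartop=[(543,408),(571,275)],glasstop=[(303,258),(314,362)])
for k,(a,b) in pts.items():
    a=np.array(a)/S;b=np.array(b)/S
    print(k,*[np.round(x,3) for x in tri([ray(D["scene"],a),ray(D["top"],b)])])
    print("    ",plane(D["scene"],a,0).round(3),plane(D["top"],b,0).round(3))
for n in D:
    im=D[n]["image"]
    c={"scene":((400,220),(490,520)),"top":((280,220),(620,400))}[n]
    (x0,y0),(x1,y1)=c
    x0,x1,y0,y1=[int(v/S) for v in(x0,x1,y0,y1)]
    cr=im[y0:y1,x0:x1,::-1];f=min(800/cr.shape[1],600/cr.shape[0]);cv2.imwrite(f"pics/{n}0c.png",cv2.resize(cr,None,fx=f,fy=f,interpolation=cv2.INTER_CUBIC));print(n,x0,y0,f)
E
```

```text
saucer [0.471 0.321 0.005] [0.001 0.001]
     [0.472 0.327 0.   ] [0.473 0.322 0.   ]
tile [0.453 0.001 0.004] [0.001 0.001]
     [0.453 0.004 0.   ] [0.454 0.001 0.   ]
dish [ 0.615 -0.074  0.013] [0.001 0.001]
     [ 0.62  -0.065  0.   ] [ 0.62  -0.075  0.   ]
mat [0.64  0.171 0.006] [0. 0.]
     [ 0.643  0.176 -0.   ] [0.642 0.171 0.   ]
tealight [ 0.464 -0.218  0.094] [0.003 0.003]
     [ 0.492 -0.167  0.   ] [ 0.483 -0.236  0.   ]
cuprim [0.637 0.162 0.071] [0.002 0.002]
     [ 0.674  0.236 -0.   ] [0.661 0.17  0.   ]
jartop [ 0.595 -0.279  0.101] [0.001 0.001]
     [ 0.647 -0.233  0.   ] [ 0.623 -0.303  0.   ]
glasstop [0.427 0.175 0.061] [0.004 0.004]
     [0.439 0.238 0.   ] [0.439 0.182 0.   ]
scene 256 140 3.125
top 179 140 3.686635944700461
```

View pics/top0c.png

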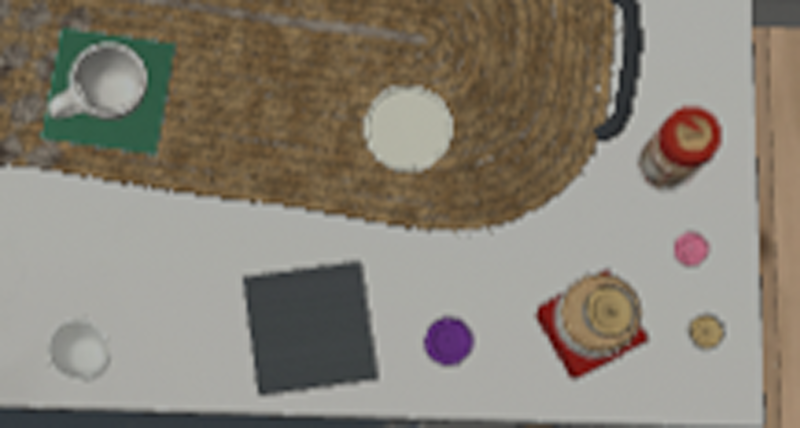

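The triangulated heights agree with the text: tealight top about 0.094–0.099, dish about 0.013, cup rim about 0.065. The pile is at about (0.46,-0.22). I'll take two wrist views over it.

```bash
python3 - <<'E'
from h import *
from workcell import *
def ok(p,y):
    q=solve_ik(p,down(y));return None if q is None else np.round(q,2)
for y in np.arange(-np.pi,np.pi,np.pi/6): print(round(y,2),ok([.464,-.218,.27],y))
E
```

```text
-3.14 [ 0.09  0.37  0.43  1.75 -0.17  1.06 -2.56]
-2.62 [ 0.2   0.36  0.28  1.74 -0.11  1.06 -2.1 ]
-2.09 [ 0.29  0.35  0.15  1.74 -0.06  1.05 -1.64]
-1.57 [ 0.4   0.35 -0.01  1.74  0.    1.05 -1.18]
-1.05 [ 0.5   0.35 -0.14  1.73  0.05  1.06 -0.71]
-0.52 [ 0.58  0.36 -0.26  1.73  0.11  1.06 -0.24]
-0.0 [ 0.67  0.37 -0.39  1.73  0.16  1.07  0.23]
0.52 [ 0.76  0.39 -0.51  1.73  0.21  1.08  0.7 ]
1.05 [ 0.84  0.41 -0.65  1.72  0.27  1.1   1.16]
1.57 [ 0.93  0.44 -0.78  1.72  0.34  1.12  1.61]
2.09 [ 1.11  0.57 -1.15  1.72  0.55  1.22  1.92]
2.62 [ 1.11  0.57 -1.15  1.72  0.55  1.22  2.45]
```

```bash
python3 - <<'E'
from h import *
from workcell import *
for i,(dx,dy,z) in enumerate([(-0.03,0,.27),(0.0,-.06,.27),(-.03,.06,.25)]):
    (reach if i==0 else move_l)([.464+dx,-.218+dy,z],down(-1.05))
    pause(.3)
    s=get_state();d=snapshot("wrist");pickle.dump((s,d),open(f"wp{i}.pkl","wb"))
    cv2.imwrite(f"pics/wp{i}.png",d["image"][:,:,::-1]);print(s["clock"],s["eef_pos"],s["wrist_force"].round(1))
E
```

```text
2.0167 [ 0.43384301 -0.21860062  0.26980943] [ 0.5 -0.  -0.7]
2.9667 [ 0.4639479  -0.27726918  0.270259  ] [ 0.2 -0.4 -0.2]
4.3 [ 0.43409373 -0.15855096  0.24997784] [ 0.7  0.3 -0.1]
```

View pics/wp0.png

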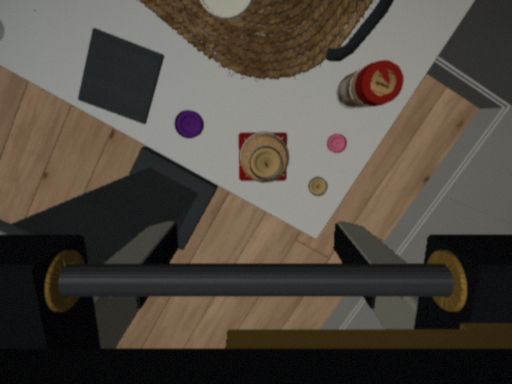

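View pics/wp1.png

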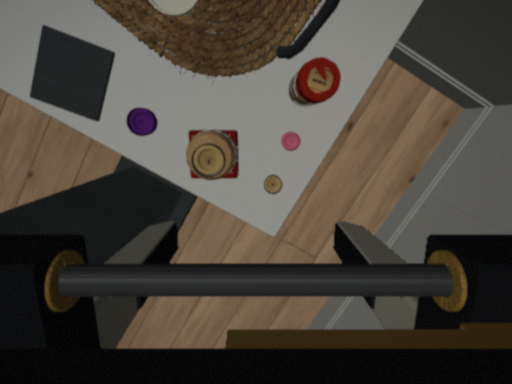

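View pics/wp2.png

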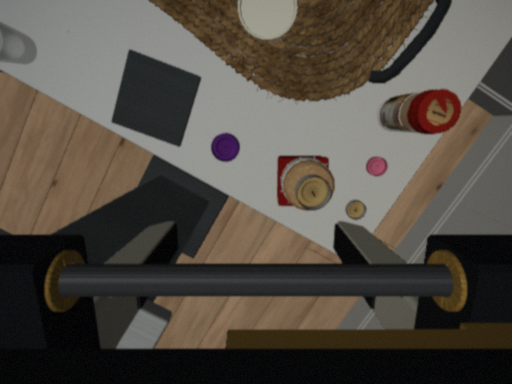

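The wrist views show the pile at (264,157), (212,155) and (304,182). The tin is square with the jaws at yaw ≈ -1.05. I'll zoom in to outline the tealight.

```bash
python3 - <<'E'
from h import *
P=[(264,157),(212,155),(304,182)]
out=[]
for i,(u,v) in enumerate(P):
    s,d=pickle.load(open(f"wp{i}.pkl","rb"));c=d["image"][v-38:v+38,u-38:u+38,::-1];out.append(cv2.resize(c,(266,266),interpolation=cv2.INTER_CUBIC))
D=pickle.load(open("scene0.pkl","rb"));c=D["image"][245:310,245:305,::-1]
t=pickle.load(open("top0.pkl","rb"));c2=t["image"][205:245,318:362,::-1]
row=np.hstack(out);row2=np.hstack([cv2.resize(c,(300,325),interpolation=cv2.INTER_CUBIC),cv2.resize(c2,(357,325),interpolation=cv2.INTER_CUBIC)]);row2=np.pad(row2,((0,0),(0,row.shape[1]-row2.shape[1]),(0,0)))
cv2.imwrite("pics/zoom1.png",np.vstack([row,row2]))
E
```

```text
(no output)
```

View pics/zoom1.png

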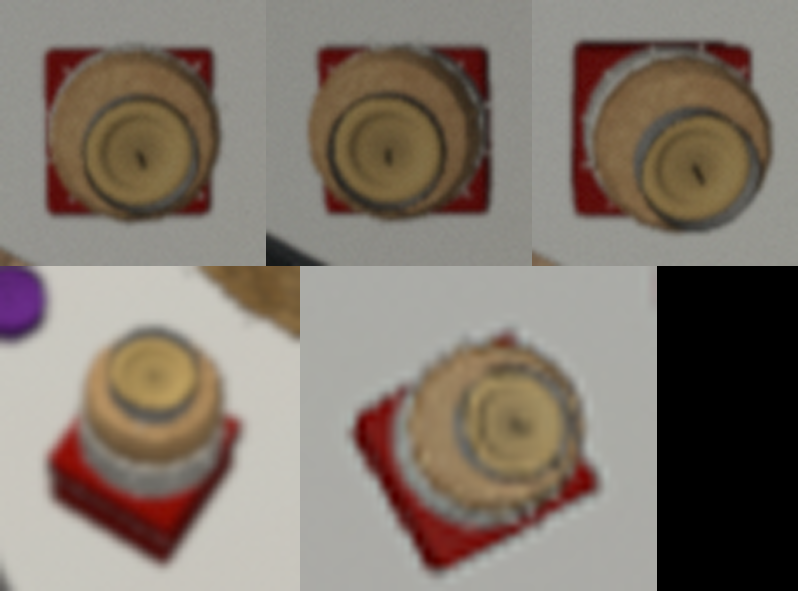

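```bash
python3 - <<'E'
from h import *
P=[(264,157),(212,155),(304,182)]
R0=[];R1=[];corn=[[] for _ in range(4)]
for i,(u,v) in enumerate(P):
    s,d=pickle.load(open(f"wp{i}.pkl","rb"));T=wristT(s,d)
    im=d["image"];hsv=cv2.cvtColor(im,cv2.COLOR_RGB2HSV)
    w=np.zeros(im.shape[:2],np.uint8);w[v-36:v+36,u-36:u+36]=255
    if i==0: print("wood",hsv[v-18,u],"wax",hsv[v+0,u+2],hsv[v+8,u-8])
    m=cv2.inRange(hsv,np.array([18,105,60]),np.array([30,255,255]))&w
    m=cv2.morphologyEx(m,cv2.MORPH_OPEN,np.ones((3,3),np.uint8))
    c=blobs(m)[0];(cx,cy),ax,an=cv2.fitEllipse(cv2.convexHull(c));R0.append(ray(d,(cx,cy),T));
    # timer + tealight: non-grey non-red = wood
    red=(cv2.inRange(hsv,np.array([0,150,40]),np.array([9,255,255]))|cv2.inRange(hsv,np.array([170,150,40]),np.array([180,255,255])))&w
    hull=cv2.convexHull(np.vstack(blobs(red,3)));rr=cv2.minAreaRect(hull)
    wood=cv2.inRange(hsv,np.array([8,60,60]),np.array([30,255,255]))&w
    cw=blobs(wood)[0];ew=cv2.fitEllipse(cv2.convexHull(cw))
    print(i,"wax",(round(cx,1),round(cy,1)),np.round(ax,1),"tin",rr,"wood",np.round(ew[0],1),np.round(ew[1],1))
    b=cv2.boxPoints(rr);b=b[np.argsort(np.arctan2(b[:,1]-v,b[:,0]-u))]
    for k in range(4): corn[k].append(ray(d,b[k],T))
    R1.append(ray(d,rr[0],T))
    pc=np.array([plane(d,p,.04,T) for p in b]);print("  tin@.04 c",pc.mean(0).round(4),"sides",np.linalg.norm(pc-np.roll(pc,1,0),axis=1).round(4),"yaw",[round(np.arctan2(*(pc[(k+1)%4]-pc[k])[[1,0]]),3) for k in range(4)], "wood@.07",plane(d,ew[0],.07,T).round(4), "wax@.098",plane(d,(cx,cy),.098,T).round(4))
print("tealight",tri(R0));print("tin centre",tri(R1))
for c in corn: print(tri(c)[0].round(4))
E
```

```text
wood [ 17 118 123] wax [ 19 125 110] [ 19 122  96]
0 wax (264.9, 161.9) [28.8 31.7] tin ((262.5, 156.5), (45.0, 45.0), 90.0) wood [263.7 157.1] [49.1 49.3]
  tin@.04 c [ 0.4561 -0.2165  0.04  ] sides [0.0597 0.0588 0.0597 0.0609] yaw [np.float64(-1.052), np.float64(-2.599), np.float64(2.09), np.float64(0.507)] wood@.07 [ 0.4593 -0.2156  0.07  ] wax@.098 [ 0.4576 -0.2173  0.098 ]
1 wax (208.1, 159.0) [29.5 31.8] tin ((213.0, 153.5), (45.0, 46.0), 90.0) wood [210.3 154.8] [48.6 50.1]
  tin@.04 c [ 0.457  -0.2162  0.04  ] sides [0.0596 0.06   0.0595 0.0622] yaw [np.float64(-1.049), np.float64(-2.636), np.float64(2.092), np.float64(0.469)] wood@.07 [ 0.4591 -0.2159  0.07  ] wax@.098 [ 0.4585 -0.2182  0.098 ]
2 wax (312.3, 191.7) [26.9 32.3] tin ((302.5, 180.5), (47.0, 49.0), 90.0) wood [307.9 184.1] [48.  52.1]
  tin@.04 c [ 0.457  -0.2152  0.04  ] sides [0.0616 0.0619 0.0617 0.0643] yaw [np.float64(-1.051), np.float64(-2.565), np.float64(2.09), np.float64(0.537)] wood@.07 [ 0.4596 -0.2157  0.07  ] wax@.098 [ 0.4573 -0.2171  0.098 ]
tealight (array([ 0.4573132, -0.217878 ,  0.0943041]), [np.float64(0.0002930442773378706), np.float64(0.0004582642173723092), np.float64(0.00043116873626765785)])
tin centre (array([ 0.45678852, -0.21598448,  0.03640428]), [np.float64(0.0007459865428024972), np.float64(0.00033518615374889796), np.float64(0.0004573166945206405)])
[ 0.4667 -0.1744  0.026 ]
[ 0.4977 -0.2279  0.0319]
[ 0.4471 -0.2569  0.0467]
[ 0.4153 -0.2039  0.041 ]
```

Tealight top is at (0.458,-0.2175), height 0.094–0.099 against an expected 0.099. The tin centre is at (0.457,-0.216) with its top at about 0.04. These are consistent, so I'll grasp the tealight.

```bash
python3 - <<'E'
from h import *
from workcell import *
o=down(-1.05)
x,y=.458,-.2175
move_l([x,y,.16],o,vel=.2)
print(move_l([x,y,.0885],o,vel=.06,force_limit=6))
gripper_close(10);s=get_state();print(s["eef_pos"],s["finger_gap"]*93,s["wrist_force"].round(1))
move_l([x,y,.22],vel=.1)
s=get_state();d=snapshot("wrist");cv2.imwrite("pics/g1.png",d["image"][:,:,::-1]);print(s["clock"],s["finger_gap"]*93)
# views of the dish
for i,(px,py) in enumerate([(.54,-.11),(.58,-.15)]):
    move_l([px,py,.24],vel=.2);pause(.2)
    s=get_state();d=snapshot("wrist");pickle.dump((s,d),open(f"wd{i}.pkl","wb"));cv2.imwrite(f"pics/wd{i}.png",d["image"][:,:,::-1])
E
```

```text
False
[ 0.45800909 -0.21750328  0.08851491] 37.19039175119954 [-0.6 -0.1 -0.2]
8.775 37.17570095303001
```

View pics/g1.png

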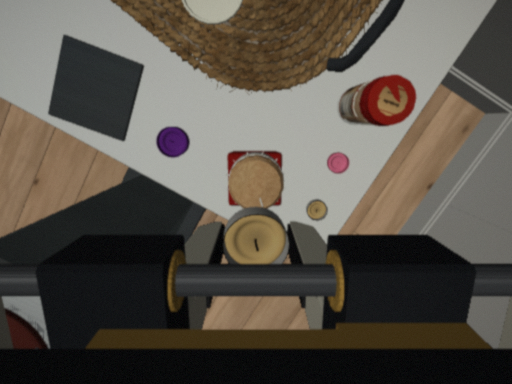

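View pics/wd0.png

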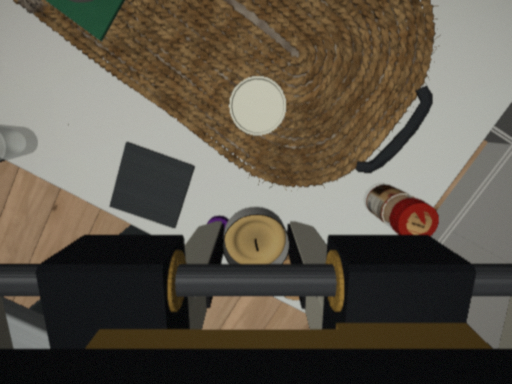

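View pics/wd1.png

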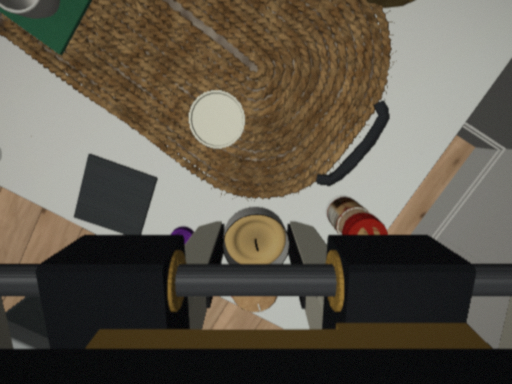

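The tealight is held, with a gap of 37 mm. The dish is visible at (258,106) and (217,120). I'll measure both.

```bash
python3 - <<'E'
from h import *
rs=[];rt=[]
for i,(u,v) in enumerate([(258,106),(217,120)]):
    s,d=pickle.load(open(f"wd{i}.pkl","rb"));T=wristT(s,d);hsv=cv2.cvtColor(d["image"],cv2.COLOR_RGB2HSV)
    w=np.zeros(hsv.shape[:2],np.uint8);w[v-38:v+38,u-38:u+38]=255
    m=cv2.inRange(hsv,np.array([0,0,120]),np.array([180,70,255]))&w
    e=cv2.fitEllipse(cv2.convexHull(blobs(m)[0]));print("dish",np.round(e[0],1),np.round(e[1],1),plane(d,e[0],.017,T).round(4), e[1][0]/297*abs(T[2,3]-.017))
    rs.append(ray(d,e[0],T))
    # held tealight in tool frame
    w[:]=0;w[205:285,215:300]=255
    m=cv2.inRange(hsv,np.array([15,90,60]),np.array([30,255,255]))&w
    e=cv2.fitEllipse(cv2.convexHull(blobs(m)[0]))
    o,vv=ray(d,e[0],d["T_tool_cam"]);p=o+vv*(-.0095-o[2])/vv[2];print("held tool frame",np.round(e[0],1),np.round(e[1],1),p.round(4))
print(tri(rs))
D={n:pickle.load(open(n+"0.pkl","rb")) for n in("scene","top")}
r=[]
for n,(u,v) in dict(scene=(301,216),top=(290,175)).items():
    d=D[n];hsv=cv2.cvtColor(d["image"],cv2.COLOR_RGB2HSV);w=np.zeros(hsv.shape[:2],np.uint8);w[v-22:v+22,u-22:u+22]=255
    m=cv2.inRange(hsv,np.array([0,0,150]),np.array([180,70,255]))&w
    e=cv2.fitEllipse(cv2.convexHull(blobs(m)[0]));print(n,np.round(e[0],1),np.round(e[1],1),plane(d,e[0],.017).round(4));r.append(ray(d,e[0]))
print(tri(r),tri(r+rs))
E
```

```text
dish [257.2 105.3] [57.6 60. ] [ 0.6146 -0.0711  0.017 ] 0.07546328386656401
held tool frame [254.8 240.1] [52.  61.5] [ 0.0007 -0.0005 -0.0095]
dish [216.3 118.8] [56.5 59.3] [ 0.6148 -0.071   0.017 ] 0.0741504722067187
held tool frame [254.9 240.1] [51.9 61.2] [ 0.0007 -0.0005 -0.0095]
(array([ 0.61470637, -0.0709802 ,  0.01599114]), [np.float64(8.025771762598513e-05), np.float64(8.025771762592963e-05)])
scene [300.7 214.4] [21.7 29.4] [ 0.6135 -0.0728  0.017 ]
top [289.3 174.4] [22.6 23.7] [ 0.6163 -0.0723  0.017 ]
(array([ 0.61547652, -0.07201997,  0.01564693]), [np.float64(0.001200072409859587), np.float64(0.0012000724098595462)]) (array([ 0.61505705, -0.07150714,  0.01591401]), [np.float64(0.0009108674943574171), np.float64(0.0017041340093344928), np.float64(0.0006181858155711111), np.float64(0.0006610396098879991)])
```

```bash
python3 - <<'E'
from h import *
from workcell import *
o=down(-1.05)
x,y=.6150,-.0714
move_l([x,y,.12],o,vel=.2)
print(move_l([x,y,.0192],o,vel=.05,force_limit=5))
s=get_state();print(s["eef_pos"],s["wrist_force"].round(1));release();pause(.2)
move_l([x,y,.14],vel=.15)
move_l([x-.06,y-.03,.24],vel=.25);pause(.2)
s=get_state();d=snapshot("wrist");pickle.dump((s,d),open("wd2.pkl","wb"));cv2.imwrite("pics/wd2.png",d["image"][:,:,::-1]);print(s["clock"])
E
```

```text
False
[ 0.61517106 -0.07140913  0.01945259] [ 0.1 -0.7 -1. ]
16.6583
```

View pics/wd2.png

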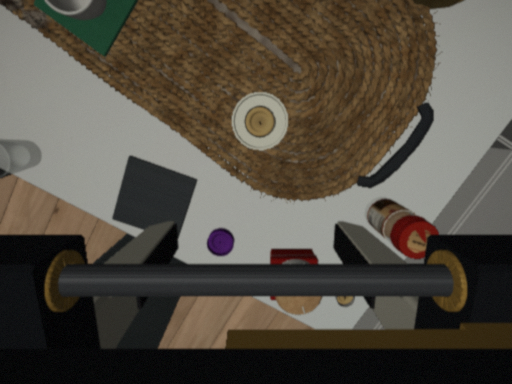

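The tealight sits concentric in the dish at (260,121). Now the cup.

```bash
python3 - <<'E'
from h import *
from workcell import *
for p in([.637,.165,.25],[.637,.165,.025],[.47,.322,.02],[.6,.11,.25],[.637,.165,.02]):
  for y in(.49,.49-np.pi,-.5,-1.05): q=solve_ik(p,down(y));print(p,round(y,2),None if q is None else np.round(q,2))
for i,p in enumerate([(.57,.12,.25),(.60,.17,.25)]):
    (reach if i==0 else move_l)(p,down(-.5));pause(.2)
    s=get_state();d=snapshot("wrist");pickle.dump((s,d),open(f"wc{i}.pkl","wb"));cv2.imwrite(f"pics/wc{i}.png",d["image"][:,:,::-1])
print(s["clock"],s["eef_pos"])
E
```

```text
[0.637, 0.165, 0.25] 0.49 [ 0.02  0.66 -0.57  1.34  0.36  1.25 -0.08]
[0.637, 0.165, 0.25] -2.65 [-0.41  0.61  0.22  1.36 -0.13  1.19 -2.83]
[0.637, 0.165, 0.25] -0.5 [-0.11  0.62 -0.33  1.34  0.2   1.21 -0.95]
[0.637, 0.165, 0.25] -1.05 [-0.18  0.61 -0.19  1.35  0.12  1.19 -1.43]
[0.637, 0.165, 0.025] 0.49 [-0.05  0.88 -0.43  1.56  0.46  0.8  -0.18]
[0.637, 0.165, 0.025] -2.65 [-0.41  0.85  0.21  1.58 -0.24  0.74 -2.74]
[0.637, 0.165, 0.025] -0.5 [-0.14  0.86 -0.26  1.57  0.28  0.76 -1.02]
[0.637, 0.165, 0.025] -1.05 [-0.2   0.85 -0.16  1.57  0.18  0.74 -1.49]
[0.47, 0.322, 0.02] 0.49 [-0.42  0.78 -0.35  1.84  0.44  0.6  -0.55]
[0.47, 0.322, 0.02] -2.65 [-1.17  0.97  0.94  1.86 -1.03  0.89 -2.36]
[0.47, 0.322, 0.02] -0.5 [-0.5   0.76 -0.22  1.84  0.28  0.57 -1.4 ]
[0.47, 0.322, 0.02] -1.05 [-0.55  0.76 -0.14  1.84  0.19  0.56 -1.86]
[0.6, 0.11, 0.25] 0.49 [ 0.12  0.58 -0.58  1.49  0.33  1.17 -0.02]
[0.6, 0.11, 0.25] -2.65 [-0.35  0.53  0.22  1.51 -0.12  1.12 -2.76]
[0.6, 0.11, 0.25] -0.5 [-0.02  0.54 -0.33  1.49  0.18  1.14 -0.88]
[0.6, 0.11, 0.25] -1.05 [-0.1   0.53 -0.19  1.5   0.11  1.12 -1.36]
[0.637, 0.165, 0.02] 0.49 [-0.05  0.89 -0.42  1.57  0.47  0.79 -0.18]
[0.637, 0.165, 0.02] -2.65 [-0.41  0.86  0.21  1.58 -0.24  0.73 -2.73]
[0.637, 0.165, 0.02] -0.5 [-0.14  0.86 -0.25  1.57  0.29  0.75 -1.02]
[0.637, 0.165, 0.02] -1.05 [-0.2   0.85 -0.16  1.57  0.18  0.73 -1.49]
18.5917 [0.59984854 0.16854539 0.25016015]
```

View pics/wc0.png

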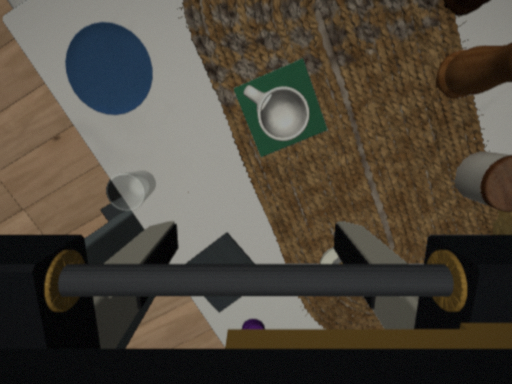

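View pics/wc1.png

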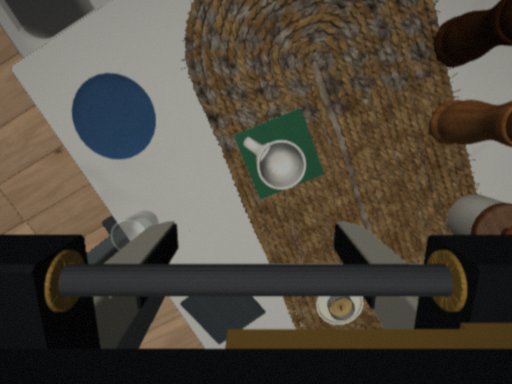

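The cup rim is at (283,112) and (281,165), with the handle pointing up-left. The green mat and saucer are fully in view in both pictures. Next I'll measure all three.

```bash
python3 - <<'E'
from h import *
rim=[];sau=[];mc=[];hd=[]
for i,(u,v) in enumerate([(283,112),(281,165)]):
    s,d=pickle.load(open(f"wc{i}.pkl","rb"));T=wristT(s,d);hsv=cv2.cvtColor(d["image"],cv2.COLOR_RGB2HSV)
    w=np.zeros(hsv.shape[:2],np.uint8);w[v-60:v+55,u-60:u+60]=255
    g=cv2.inRange(hsv,np.array([65,80,20]),np.array([95,255,255]))&w
    rr=cv2.minAreaRect(cv2.convexHull(blobs(g)[0]));b=cv2.boxPoints(rr)
    b=b[np.argsort(np.arctan2(b[:,1]-v,b[:,0]-u))];pc=np.array([plane(d,p,.014,T) for p in b])
    print("mat",pc.mean(0).round(4),np.linalg.norm(pc-np.roll(pc,1,0),axis=1).round(4),[round(np.degrees(np.arctan2(*(pc[(k+1)%4]-pc[k])[[1,0]])),1) for k in range(4)])
    mc.append(ray(d,rr[0],T))
    w[:]=0;cv2.fillPoly(w,[np.int32(cv2.boxPoints(rr))],255);w=cv2.dilate(w,np.ones((5,5),np.uint8))
    m=cv2.inRange(hsv,np.array([0,0,70]),np.array([180,45,255]))&w
    m0=blobs(m)[0];f=np.zeros_like(m);cv2.drawContours(f,[m0],-1,255,-1)
    body=cv2.morphologyEx(f,cv2.MORPH_OPEN,cv2.getStructuringElement(cv2.MORPH_ELLIPSE,(27,27)))
    e=cv2.fitEllipse(blobs(body)[0]);h=blobs(cv2.morphologyEx(f&~cv2.dilate(body,np.ones((3,3),np.uint8)),cv2.MORPH_OPEN,np.ones((3,3),np.uint8)),5)[0]
    M=cv2.moments(h);hc=(M["m10"]/M["m00"],M["m01"]/M["m00"])
    print("rim",np.round(e[0],1),np.round(e[1],1),"handle",np.round(hc,1),cv2.contourArea(h))
    c=plane(d,e[0],.063,T);hp=plane(d,hc,.045,T);hp2=plane(d,hc,.06,T);cc=plane(d,e[0],.05,T)
    print("  rim@.063",c.round(4),"handle dir",[np.degrees(np.arctan2(*(q-c)[[1,0]])).round(1) for q in(hp,hp2)],hp.round(4))
    rim.append(ray(d,e[0],T));hd.append(ray(d,hc,T))
    bl=cv2.inRange(hsv,np.array([100,120,20]),np.array([125,255,255]))
    e=cv2.fitEllipse(cv2.convexHull(blobs(bl)[0]));sau.append(ray(d,e[0],T));print("saucer",np.round(e[0],1),np.round(e[1],1),plane(d,e[0],.009,T).round(4),e[1][1]/297*T[2,3])
for n,r in(("rim",rim),("handle",hd),("saucer",sau),("mat",mc)):print(n,*[np.round(x,4) for x in tri(r)])
D={n:pickle.load(open(n+"0.pkl","rb")) for n in("scene","top")};r=[];r2=[]
for n in D:
    d=D[n];hsv=cv2.cvtColor(d["image"],cv2.COLOR_RGB2HSV)
    bl=cv2.inRange(hsv,np.array([100,130,40]),np.array([120,255,255]))
    c=[k for k in blobs(bl) if abs(np.linalg.norm(plane(d,k.mean((0,1)),0)[:2]-[.47,.32]))<.04][0]
    e=cv2.fitEllipse(cv2.convexHull(c));r.append(ray(d,e[0]));print(n,"saucer",plane(d,e[0],.009).round(4))
    g=cv2.inRange(hsv,np.array([65,80,20]),np.array([95,255,255]))
    c=[k for k in blobs(g) if abs(np.linalg.norm(plane(d,k.mean((0,1)),0)[:2]-[.64,.17]))<.05][0]
    rr=cv2.minAreaRect(c);print(n,"mat",plane(d,rr[0],.014).round(4))
print(tri(r))
E
```

```text
mat [0.6402 0.173  0.014 ] [0.0953 0.0938 0.0935 0.0988] [np.float64(-8.2), np.float64(-93.5), np.float64(173.0), np.float64(83.3)]
rim [282.5 112.8] [51.9 54.3] handle [251.4  92.6] 159.5
  rim@.063 [0.6341 0.1685 0.063 ] handle dir [np.float64(117.5), np.float64(119.0)] [0.6143 0.2064 0.045 ]
saucer [108.6  68.1] [81.3 93.1] [0.4705 0.3234 0.009 ] 0.13050400471599963
mat [0.6393 0.1734 0.014 ] [0.0951 0.0934 0.0932 0.0984] [np.float64(-8.0), np.float64(-95.0), np.float64(173.1), np.float64(82.0)]
rim [280.5 164.1] [48.7 51.2] handle [250.7 143.9] 145.0
  rim@.063 [0.6341 0.1687 0.063 ] handle dir [np.float64(119.0), np.float64(117.6)] [0.6136 0.2057 0.045 ]
saucer [113.4 115.8] [77.4 87.3] [0.4705 0.3232 0.009 ] 0.12243342011528936
rim [0.6341 0.1685 0.0615] [0.0001 0.0001]
handle [0.614  0.206  0.0511] [0.0001 0.0001]
saucer [0.4709 0.3229 0.0102] [0. 0.]
mat [0.6403 0.1745 0.0155] [0.0004 0.0004]
scene saucer [0.4696 0.3196 0.009 ]
scene mat [0.6383 0.169  0.014 ]Traceback (most recent call last):
  File "<stdin>", line 28, in <module>
IndexError: list index out of range
```

The cup axis is at (0.634,0.168) with its rim at 0.0615 (expected 0.063). The handle points at 118°, so the jaw yaw is 28°. The saucer is at (0.4707,0.322) with its rim at 0.010. The mat's top is at about 0.0155 (expected 0.014). I'll move the cup.

```bash
python3 - <<'E'
from h import *
from workcell import *
o=down(np.radians(28.3))
x,y=.634,.168
reach([x,y,.16],o)
print(move_l([x,y,.026],o,vel=.08,force_limit=6))
gripper_close(22);s=get_state();print(s["eef_pos"],s["finger_gap"]*93,s["wrist_force"].round(1))
move_l([x,y,.15],vel=.1)
s=get_state();print(s["finger_gap"]*93,s["wrist_force"].round(1))
X,Y=.4707,.322
move_l([X,Y,.15],o,vel=.2)
s=get_state();d=snapshot("wrist");cv2.imwrite("pics/g2.png",d["image"][:,:,::-1])
pickle.dump((s,d),open("wg2.pkl","wb"))
print(move_l([X,Y,.05],o,vel=.1),s["clock"])
E
```

```text
False
[0.63396356 0.16795332 0.02602176] 57.90824129843904 [-0.3  0.1  0.2]
57.35672262579009 [-0.1 -0.4 -2.3]
False 24.625
```

View pics/g2.png

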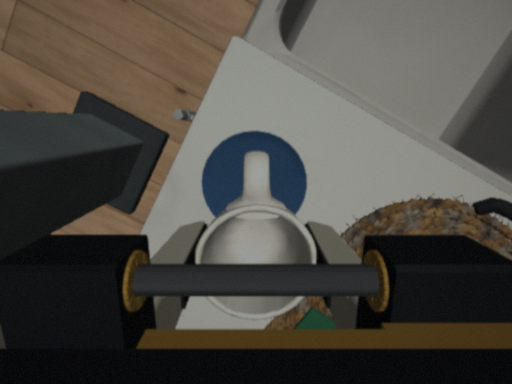

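```bash
python3 - <<'E'
from h import *
from workcell import *
s,d=pickle.load(open("wg2.pkl","rb"))
o_,v=ray(d,(256,260),d["T_tool_cam"]);print("rim in tool",(o_+v*(-.037-o_[2])/v[2]).round(4))
T=wristT(s,d);hsv=cv2.cvtColor(d["image"],cv2.COLOR_RGB2HSV)
X,Y=.4707,.322;o=down(np.radians(28.3))
print(move_l([X,Y,.0165],o,vel=.04,force_limit=4))
s=get_state();print(s["eef_pos"],s["wrist_force"].round(1))
release();pause(.2);move_l([X,Y,.15],vel=.15)
move_l([X-.03,Y-.07,.24],o,vel=.25);pause(.2)
s=get_state();d=snapshot("wrist");pickle.dump((s,d),open("ws0.pkl","wb"));cv2.imwrite("pics/ws0.png",d["image"][:,:,::-1])
print(s["clock"])
E
```

```text
rim in tool [ 0.0024 -0.     -0.037 ]
True
[0.47039803 0.32139239 0.01691525] [-0.9 -1.   3.6]
29.45
```

View pics/ws0.png

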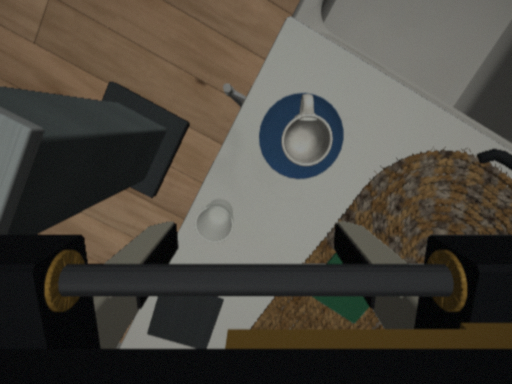

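```bash
cat > meas.py <<'E'
from h import *
def cup(d,T,zr=.054):
    hsv=cv2.cvtColor(d["image"],cv2.COLOR_RGB2HSV)
    bl=cv2.inRange(hsv,np.array([100,120,20]),np.array([125,255,255]));c=blobs(bl)[0]
    e=cv2.fitEllipse(cv2.convexHull(c))
    w=np.zeros_like(bl);cv2.ellipse(w,e,255,-1)
    f=cv2.inRange(hsv,np.array([0,0,70]),np.array([180,60,255]))&w
    k=blobs(f)[0];f[:]=0;cv2.drawContours(f,[k],-1,255,-1)
    n=int(np.sqrt(cv2.contourArea(k))*.5)|1
    b=cv2.morphologyEx(f,cv2.MORPH_OPEN,cv2.getStructuringElement(cv2.MORPH_ELLIPSE,(n,n)))
    e2=cv2.fitEllipse(blobs(b)[0])
    print("saucer",np.round(e[0],1),plane(d,e[0],.009,T).round(4),"rim",np.round(e2[0],1),np.round(e2[1],1),plane(d,e2[0],zr,T).round(4))
E
python3 - <<'E'
from meas import *
s,d=pickle.load(open("ws0.pkl","rb"));cup(d,wristT(s,d))
from workcell import *
for n in("top","scene"):
    d=snapshot(n);pickle.dump(d,open(n+"1.pkl","wb"));cv2.imwrite(f"pics/{n}1.png",cv2.resize(d["image"][:,:,::-1],(800,600)))
E
```

```text
saucer [300.8 135.7] [0.4688 0.3231 0.009 ] rim [306.6 138.7] [50.2 54.4] [0.4697 0.3219 0.054 ]
```

View pics/top1.png

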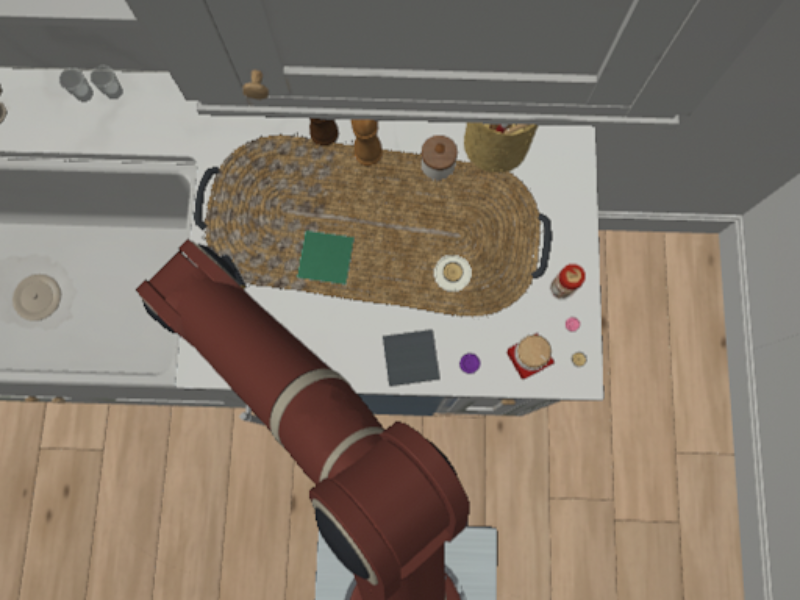

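The cup is within about 1.5 mm of the saucer centre, and the top view shows the mat bare. Next I'll take wrist views of the mat, tile and pile on the way to the timer.

```bash
python3 - <<'E'
from h import *
from workcell import *
for i,p in enumerate([(.56,.13,.25),(.434,-.06,.25),(.434,-.2186,.25),(.45,-.25,.22)]):
    (reach if i<3 else move_l)(p,down(-1.05));pause(.2)
    s=get_state();d=snapshot("wrist");pickle.dump((s,d),open(f"wm{i}.pkl","wb"));cv2.imwrite(f"pics/wm{i}.png",d["image"][:,:,::-1])
print(s["clock"])
b=np.vstack([np.hstack([cv2.resize(cv2.imread(f"pics/wm{i+j}.png"),(400,300)) for j in(0,1)]) for i in(0,2)]);cv2.imwrite("pics/wm.png",b)
E
```

```text
33.5667
```

View pics/wm.png

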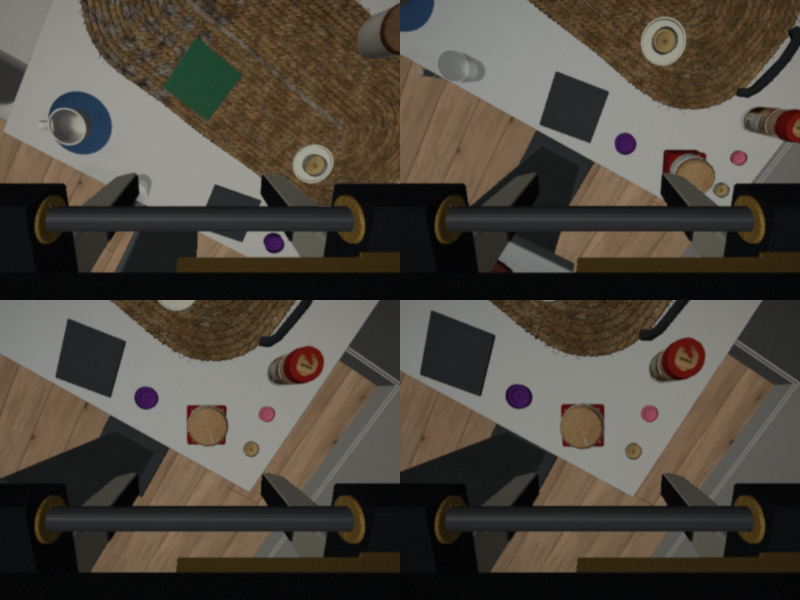

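Wrist frames show the mat at (260,100), the tile at (223,137)/(116,73)/(73,68) and the timer at (266,160)/(233,160). The timer is undisturbed on the tin.

```bash
python3 - <<'E'
from h import *
def quad(d,m,T,z,name):
    c=cv2.convexHull(blobs(m)[0]);M=cv2.moments(c);q=cv2.approxPolyDP(c,.05*cv2.arcLength(c,True),True)[:,0].astype(float)
    ct=(M["m10"]/M["m00"],M["m01"]/M["m00"]);pc=np.array([plane(d,p,z,T) for p in q])
    print(name,np.round(ct,1),plane(d,ct,z,T).round(4),len(q),"corners mean",pc.mean(0).round(4),np.linalg.norm(pc-np.roll(pc,1,0),axis=1).round(4),[round(np.degrees(np.arctan2(*(pc[(k+1)%4]-pc[k])[[1,0]]))%90,1) for k in range(4)] if len(q)==4 else "")
    return ray(d,ct,T)
def win(sh,u,v,r):
    w=np.zeros(sh[:2],np.uint8);w[max(v-r,0):v+r,max(u-r,0):u+r]=255;return w
G=(np.array([65,80,20]),np.array([95,255,255]))
L=lambda i:pickle.load(open(f"wm{i}.pkl","rb"))
rm=[];rt=[];rw=[]
s,d=L(0);hsv=cv2.cvtColor(d["image"],cv2.COLOR_RGB2HSV);rm.append(quad(d,cv2.inRange(hsv,*G)&win(hsv.shape,260,100,60),wristT(s,d),.014,"mat"))
t=pickle.load(open("top1.pkl","rb"));hsv=cv2.cvtColor(t["image"],cv2.COLOR_RGB2HSV);rm.append(quad(t,cv2.inRange(hsv,*G)&win(hsv.shape,209,165,30),t["world_from_camera"],.014,"mat top"));print(tri(rm))
quad(t,cv2.inRange(t["image"],np.array([0]*3),np.array([85,85,85]))&win(hsv.shape,263,228,24),t["world_from_camera"],.008,"tile top")
for i,u,v,r in((1,223,137,55),(2,116,73,55),(3,73,68,58)):
    s,d=L(i);rt.append(quad(d,cv2.inRange(d["image"],np.array([0]*3),np.array([80,80,80]))&win(d["image"].shape,u,v,r),wristT(s,d),.008,"tile"))
print(tri(rt[:2]),tri(rt))
for i,u,v in((2,266,160),(3,233,160)):
    s,d=L(i);T=wristT(s,d);hsv=cv2.cvtColor(d["image"],cv2.COLOR_RGB2HSV)
    m=cv2.inRange(hsv,np.array([10,60,60]),np.array([25,200,255]))&win(hsv.shape,u,v,40)
    m=cv2.morphologyEx(m,cv2.MORPH_OPEN,np.ones((5,5),np.uint8))
    e=cv2.fitEllipse(cv2.convexHull(blobs(m)[0]));rw.append(ray(d,e[0],T));print("wood",np.round(e[0],1),np.round(e[1],1),plane(d,e[0],.07,T).round(4),plane(d,e[0],.08,T).round(4),np.array(e[1])/297*(T[2,3]-.07))
print(tri(rw))
E
```

```text
mat [258.2 101.2] [0.6404 0.1739 0.014 ] 4 corners mean [0.639 0.173 0.014] [0.0906 0.0921 0.0904 0.0923] [np.float64(83.8), np.float64(83.7), np.float64(83.9), np.float64(83.6)]
mat top [207.8 164.3] [0.6408 0.1723 0.014 ] 4 corners mean [0.6413 0.1724 0.014 ] [0.0888 0.0887 0.0912 0.091 ] [np.float64(83.6), np.float64(83.4), np.float64(82.1), np.float64(82.0)]
(array([0.64082407, 0.17317544, 0.01264355]), [np.float64(0.0007885122198382192), np.float64(0.0007885122198382757)])
tile top [262.5 228.7] [0.4525 0.0025 0.008 ] 4 corners mean [0.4519 0.0018 0.008 ] [0.0919 0.089  0.0877 0.0892] [np.float64(8.8), np.float64(9.3), np.float64(11.5), np.float64(9.2)]
tile [221.8 137. ] [0.4521 0.0037 0.008 ] 4 corners mean [0.4504 0.0029 0.008 ] [0.0919 0.0923 0.0926 0.0923] [np.float64(9.2), np.float64(9.2), np.float64(8.7), np.float64(9.2)]
tile [114.7  74.3] [0.4523 0.003  0.008 ] 4 corners mean [0.4507 0.0021 0.008 ] [0.0938 0.0929 0.0936 0.0934] [np.float64(9.1), np.float64(9.1), np.float64(9.3), np.float64(8.8)]
tile [72.3 68.3] [0.4525 0.0028 0.008 ] 4 corners mean [0.4507 0.0016 0.008 ] [0.0936 0.0947 0.0929 0.0949] [np.float64(9.9), np.float64(10.0), np.float64(10.3), np.float64(9.9)]
(array([0.45200673, 0.00388831, 0.00606262]), [np.float64(7.870058856773597e-05), np.float64(7.870058856763884e-05)]) (array([0.45208433, 0.00389744, 0.00607546]), [np.float64(0.000155061700645372), np.float64(1.7148771993960717e-05), np.float64(0.00015440572022514584)])
wood [265.8 160.9] [51.1 51.7] [ 0.4592 -0.2161  0.07  ] [ 0.4601 -0.2151  0.08  ] [0.05965346 0.06026895]
wood [232.1 161.8] [55.4 56.6] [ 0.4589 -0.2156  0.07  ] [ 0.4604 -0.2156  0.08  ] [0.05917657 0.06047697]
(array([ 0.45965313, -0.21560752,  0.07509701]), [np.float64(3.4272151742320925e-05), np.float64(3.4272151742333535e-05)])
```

Timer axis is at (0.4592,-0.2157); its wood ellipse triangulates to z = 0.075, as expected for its upper half. The mat is at (0.6403,0.1732) with its top at 0.0126 (expected 0.014). The tile is at (0.4519,0.003), about 9° yaw, top at 0.006 (expected 0.008). I'll move the timer.

```bash
python3 - <<'E'
from h import *
from workcell import *
o=down(-1.05);x,y=.459,-.2158
move_l([x,y,.14],o,vel=.2)
print(move_l([x,y,.046],o,vel=.07,force_limit=6))
gripper_close(25);s=get_state();print(s["eef_pos"],s["finger_gap"]*93,s["wrist_force"].round(1))
move_l([x,y,.16],vel=.1)
s=get_state();print(s["finger_gap"]*93,s["wrist_force"].round(1))
X,Y=.6403,.1732
reach([X,Y,.16],o)
s=get_state();d=snapshot("wrist");cv2.imwrite("pics/g3.png",d["image"][:,:,::-1]);print(s["clock"],s["eef_pos"])
E
```

```text
False
[ 0.45909314 -0.21585883  0.04606489] 60.47564980918917 [-0.3  0.2  0.3]
60.16892447731559 [-0.4 -0.2 -2.6]
39.1917 [0.64067122 0.17013516 0.15997715]
```

View pics/g3.png

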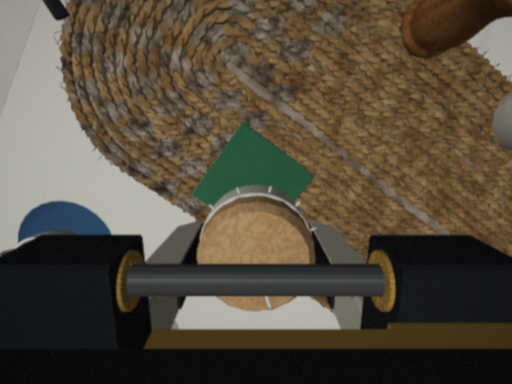

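```bash
python3 - <<'E'
from h import *
im=cv2.imread("pics/g3.png");d=pickle.load(open("wm3.pkl","rb"))[1]
hsv=cv2.cvtColor(im,cv2.COLOR_BGR2HSV);w=np.zeros(hsv.shape[:2],np.uint8);w[188:263,195:320]=255;w[297:313,215:300]=255
m=cv2.inRange(hsv,np.array([8,60,60]),np.array([25,200,255]))&w
m=cv2.morphologyEx(m,cv2.MORPH_OPEN,np.ones((3,3),np.uint8))
c=np.vstack(blobs(m)[:2]);e=cv2.fitEllipse(cv2.convexHull(c));print(e)
for z in(-.016,-.02,-.03,-.038):
    o,v=ray(d,e[0],d["T_tool_cam"]);print(z,(o+v*(z-o[2])/v[2]).round(4), np.array(e[1])/297*(.166+z))
E
```

```text
((260.92840576171875, 240.6114959716797), (101.4963607788086, 144.94729614257812), 54.649505615234375)
-0.016 [ 0.0031  0.0028 -0.016 ] [0.05126079 0.07320571]
-0.02 [ 0.0048  0.0027 -0.02  ] [0.04989383 0.07125355]
-0.03 [ 0.0089  0.0025 -0.03  ] [0.04647645 0.06637317]
-0.038 [ 0.0122  0.0023 -0.038 ] [0.04374254 0.06246887]
```

The automatic fit failed because the jaw bar occludes the timer. By eye the circle at (256,253) puts the timer within about 2 mm of the tool axis. I'll place it and then check.

```bash
python3 - <<'E'
from h import *
from workcell import *
o=down(-1.05);X,Y=.6403,.1732
move_l([X,Y,.06],o,vel=.12)
print(move_l([X,Y,.0190],o,vel=.04,force_limit=4))
s=get_state();print(s["eef_pos"],s["wrist_force"].round(1))
release();pause(.2);move_l([X,Y,.15],vel=.15)
for i,p in enumerate([(.57,.15,.25),(.54,.10,.25)]):
    move_l(p,o,vel=.25);pause(.2)
    s=get_state();d=snapshot("wrist");pickle.dump((s,d),open(f"wt{i}.pkl","wb"));cv2.imwrite(f"pics/wt{i}.png",d["image"][:,:,::-1])
d=snapshot("top");pickle.dump(d,open("top2.pkl","wb"));print(s["clock"])
a=cv2.imread("pics/wt0.png");b=cv2.resize(d["image"][130:210,150:257,::-1],(512,384));cv2.imwrite("pics/wt.png",cv2.resize(np.hstack([a,b]),(800,300)))
E
```

```text
True
[0.63978225 0.17302633 0.02016236] [-0.5 -0.1  4.7]
44.5833
```

View pics/wt.png

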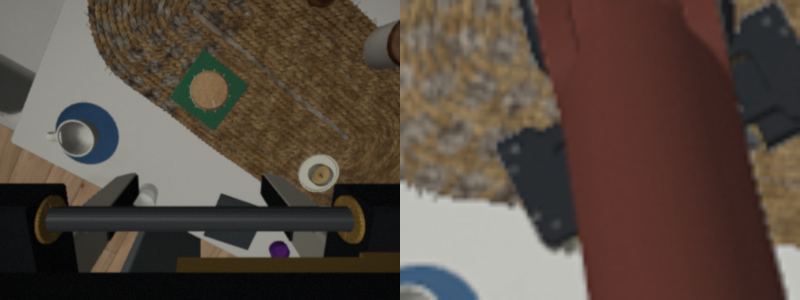

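The timer stands upright and looks centred on the mat at (209,90) in the panel. I'll quantify that and compute the tin pose.

```bash
python3 - <<'E'
from h import *
for i in(0,1):
    s,d=pickle.load(open(f"wt{i}.pkl","rb"));T=wristT(s,d);hsv=cv2.cvtColor(d["image"],cv2.COLOR_RGB2HSV)
    g=cv2.inRange(hsv,np.array([65,80,20]),np.array([95,255,255]))
    c=cv2.convexHull(blobs(g)[0]);rr=cv2.minAreaRect(c);f=np.zeros_like(g);cv2.fillPoly(f,[np.int32(cv2.boxPoints(rr))],255)
    mc=plane(d,rr[0],.014,T)
    m=cv2.inRange(hsv,np.array([8,60,60]),np.array([25,200,255]))&cv2.erode(f,np.ones((13,13),np.uint8))
    m=cv2.morphologyEx(m,cv2.MORPH_OPEN,np.ones((5,5),np.uint8))
    e=cv2.fitEllipse(cv2.convexHull(blobs(m)[0]));print(np.round(e[0],1),np.round(e[1],1),"timer",plane(d,e[0],.047,T).round(4),"mat",mc.round(4),np.round(rr[1],1))
E
```

```text
[267.9 115.5] [49.3 51. ] timer [0.6398 0.1734 0.047 ] mat [0.6412 0.1736 0.014 ] [73.9 75.5]
[244.9  72. ] [50.8 55. ] timer [0.6398 0.1731 0.047 ] mat [0.6409 0.1744 0.014 ] [78.2 78.6]
```

Timer is within 1.5 mm of the mat centre. Now the tin.

```bash
python3 - <<'E'
from h import *
from workcell import *
for i,p in enumerate([(.434,-.2186,.25),(.45,-.25,.22)]):
    (reach if i<1 else move_l)(p,down(-1.05));pause(.25)
    s=get_state();d=snapshot("wrist");pickle.dump((s,d),open(f"wn{i}.pkl","wb"));cv2.imwrite(f"pics/wn{i}.png",d["image"][:,:,::-1])
    T=wristT(s,d);hsv=cv2.cvtColor(d["image"],cv2.COLOR_RGB2HSV);u,v=[(264,160),(232,160)][i]
    w=np.zeros(hsv.shape[:2],np.uint8);w[v-42:v+42,u-42:u+42]=255
    red=(cv2.inRange(hsv,np.array([0,130,30]),np.array([9,255,255]))|cv2.inRange(hsv,np.array([170,130,30]),np.array([180,255,255])))&w
    c=cv2.convexHull(blobs(red)[0]);rr=cv2.minAreaRect(c);b=cv2.boxPoints(rr);pc=np.array([plane(d,q,.04,T) for q in b])
    print(rr,pc.mean(0).round(4),np.linalg.norm(pc-np.roll(pc,1,0),axis=1).round(4),[np.degrees(np.arctan2(*(pc[(k+1)%4]-pc[k])[[1,0]])).round(1)%90 for k in range(4)])
    globals().setdefault("rs",[]).append(ray(d,rr[0],T))
print(tri(rs),s["clock"])
E
```

```text
((263.0, 159.0), (48.0, 48.0), 90.0) [ 0.4562 -0.2161  0.04  ] [0.0607 0.0596 0.0608 0.0619] [np.float64(29.9), np.float64(31.400000000000006), np.float64(29.900000000000006), np.float64(29.2)]
((233.0, 160.0), (52.0, 52.0), 90.0) [ 0.4562 -0.2158  0.04  ] [0.0608 0.0595 0.0608 0.062 ] [np.float64(29.9), np.float64(30.0), np.float64(29.900000000000006), np.float64(27.7)]
(array([ 0.45698998, -0.21556948,  0.04213533]), [np.float64(5.5353810475791484e-05), np.float64(5.535381047578694e-05)]) 46.9583
```

View pics/wn1.png

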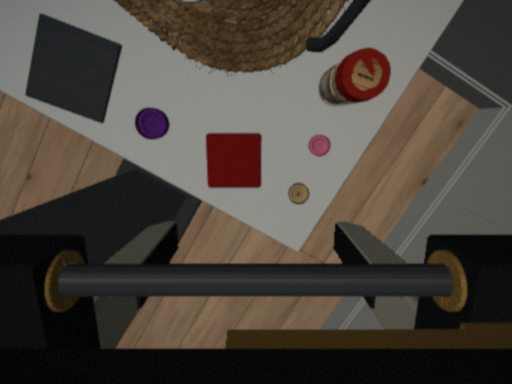

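Tin centre is at (0.4565,-0.216), with its top at 0.042 (expected 0.040) and yaw 30°. The tin is clear of the decoys and jar.

```bash
python3 - <<'E'
from h import *
from workcell import *
o=down(-1.049);x,y=.4565,-.216
move_l([x,y,.10],o,vel=.2)
print(move_l([x,y,.012],o,vel=.06,force_limit=6))
gripper_close(30);s=get_state();print(s["eef_pos"],s["finger_gap"]*93,s["wrist_force"].round(1))
move_l([x,y,.13],vel=.1)
s=get_state();print(s["finger_gap"]*93,s["wrist_force"].round(1))
X,Y=.4518,.0026;o2=down(np.radians(9.2-90))
move_l([X,Y,.13],o2,vel=.15)
print(move_l([X,Y,.05],o2,vel=.12))
print(move_l([X,Y,.0185],o2,vel=.04,force_limit=4))
s=get_state();print(s["eef_pos"],s["wrist_force"].round(1))
release();pause(.2);move_l([X,Y,.13],vel=.15)
move_l([X-.02,Y-.03,.25],vel=.25);pause(.2)
s=get_state();d=snapshot("wrist");pickle.dump((s,d),open("wf0.pkl","wb"));cv2.imwrite("pics/wf0.png",d["image"][:,:,::-1]);print(s["clock"])
E
```

```text
False
[ 0.45656477 -0.21605274  0.01204266] 63.87212432089375 [-1.   0.6  0.1]
63.80515563983493 [ 0.2  0.8 -1.3]
False
True
[0.4513355  0.00262137 0.01991728] [ 0.2 -0.2  4.4]
57.0583
```

View pics/wf0.png

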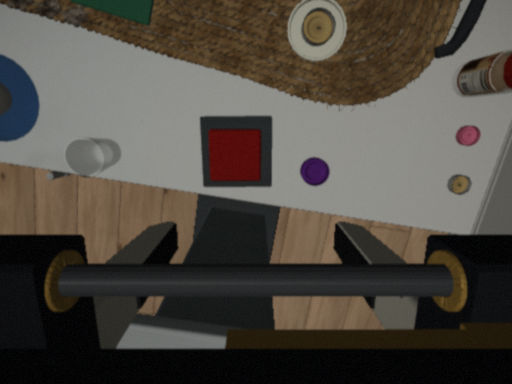

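The tin stands aligned on the tile at (236,153). I'll retreat for final checks from all the cameras.

```bash
python3 - <<'E'
from meas import *
from workcell import *
reach([.30,-.45,.30],down(-1.05));pause(.3)
for n in("scene","top"):
    d=snapshot(n);pickle.dump(d,open(n+"3.pkl","wb"));cv2.imwrite(f"pics/{n}3.png",cv2.resize(d["image"][:,:,::-1],(800,600),interpolation=cv2.INTER_CUBIC))
s,w=pickle.load(open("wf0.pkl","rb"))
for nm,d,T,(u,v),r in(("wrist",w,wristT(s,w),(236,152),44),("top",d,d["world_from_camera"],(263,226),26)):
    hsv=cv2.cvtColor(d["image"],cv2.COLOR_RGB2HSV);W=np.zeros(hsv.shape[:2],np.uint8);W[v-r:v+r,u-r:u+r]=255
    red=(cv2.inRange(hsv,np.array([0,130,30]),np.array([9,255,255]))|cv2.inRange(hsv,np.array([170,130,30]),np.array([180,255,255])))&W
    dk=(cv2.inRange(d["image"],np.array([0]*3),np.array([80,80,80]))|red)&W
    a=cv2.minAreaRect(blobs(red)[0]);b=cv2.minAreaRect(blobs(cv2.morphologyEx(dk,cv2.MORPH_OPEN,np.ones((5,5),np.uint8)))[0])
    print(nm,"tin",plane(d,a[0],.048,T).round(4),np.round(a[1],1),"tile",plane(d,b[0],.008,T).round(4),np.round(b[1],1))
cup(d,d["world_from_camera"]);print(get_state()["clock"])
E
```

```text
wrist tin [0.4516 0.0034 0.048 ] [51. 52.] tile [0.4517 0.0043 0.008 ] [70. 71.]
top tin [0.4523 0.0017 0.048 ] [22.6 22.2] tile [0.452  0.0024 0.008 ] [30.7 31.7]
saucer [154.  218.7] [0.472 0.321 0.009] rim [150.6 216.2] [20.2 22.9] [0.4717 0.3202 0.054 ]
59.1417
```

View pics/scene3.png

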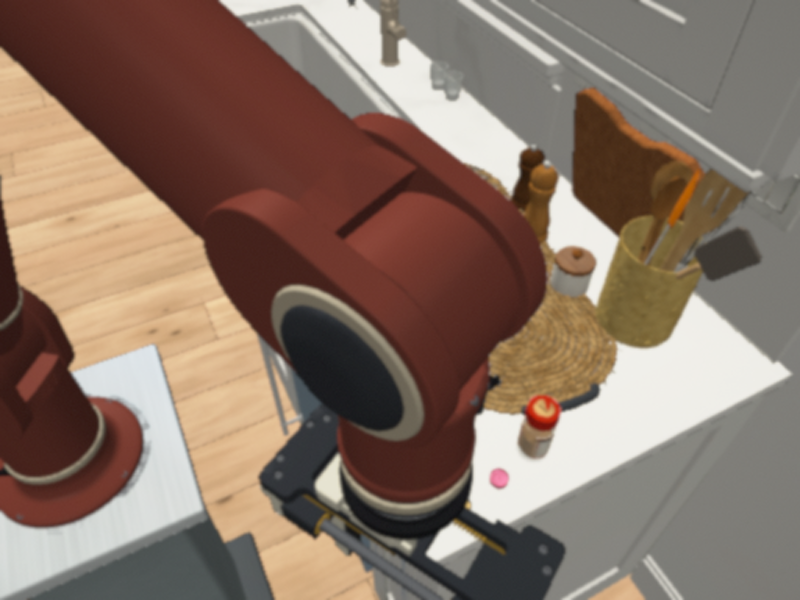

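View pics/top3.png

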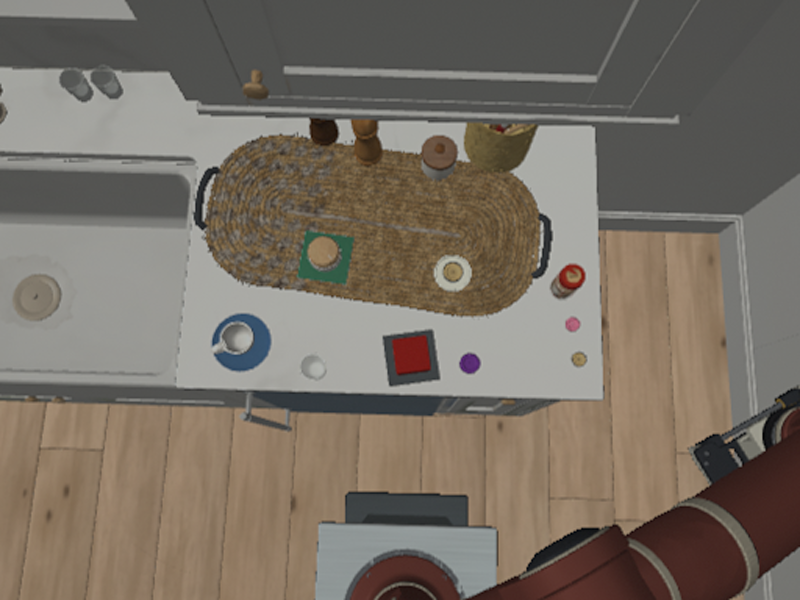

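The top view shows everything in place: timer on the mat (325,254), tealight in the dish (453,272), tin on the tile (411,355) and cup on the saucer (237,340). The glass (314,367) and jar (570,280) have not moved. In the scene view the arm blocks most of the worktop, but the jar is visible and unmoved. I'm handing the job in.

```bash
python3 -c "
from workcell import *
sign_off()"
```

```text
the job is handed in; nothing more can be done
```

The job is done and handed in at about 59 s of the 90 s allowed. I moved the tealight to the dish first, then the cup to the saucer to clear the mat, then the timer to the mat and the tin to the tile.

**Final checks:**

| Thing | Place | Off centre |
|---|---|---|
| Cup | blue saucer | about 1.5 mm by the wrist camera, about 1 mm by the top camera |
| Timer | green mat | 1.5–2 mm |
| Tin | dark tile | about 1 mm |
| Tealight | white dish | looked concentric, checked by eye only |

In the top picture all four stand upright, and the glass, spice jar and decoys are where they were. The gripper was clear of everything.

**Failed or disagreeing checks:**
- **Camera disagreement:** the wrist and fixed cameras differed by 1–4 mm in y, mostly by 1–2 mm. I relied mainly on the wrist camera for positions.
- **Measured heights:** most were within 2 mm of the text. The wax top of the tealight measured 0.094 m against 0.099 m for its rim.
- **Timer in the gripper:** the automatic fit of the held timer failed because the gripper blocked it. I judged it by eye and checked it after placing.
- **Last scene picture:** the arm blocked most of it, so only the top view confirms the final layout.

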